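# Load the utensil steriliser and start it

## Robot

A 6-joint arm with a two-finger parallel gripper is mounted at the origin on the work surface. World frame = base frame: x ahead of the robot, y to its left, z up, the work surface at z = 0. Lengths are in m, angles in degrees, forces in N, time in s.
With the tool pointing down it reaches from about 0.375 to 0.925 m from the base axis. Payload 5.7 kg.
Tool frame: the origin (TCP) lies midway between the tips of the shut fingers; the grasp point (between the pads) lies 19 mm behind it; z points along the fingers, y is the line along which they close (so a half turn about z gives the same grasp; the last joint's range is limited). The gripper opens to 88 mm and grips with 3 to 60 N. Pads are 20 mm wide; open, the fingers measure 115 mm over their backs; the gripper's body (75 mm by 178 mm) begins 61 mm behind the grasp point.
Start: joints at [66.916, 20.558, 86.54, -0, 72.909, -6.595], TCP at [0.17, 0.575, 0.223] pointing down, gripper open.
Joint ranges: [-170.27, 170.27], [-57.76, 135], [12.27, 136.19], [-55.21, 235.2], [11.17, 155.16], [-170.74, 170.74]. Speed limits (degrees/s): [136.94, 136.94, 180, 180, 180, 180].

## Interface

Orientations are given as [roll, pitch, yaw] about the fixed x, y, z axes, in that order (R = Rz(yaw) Ry(pitch) Rx(roll)).
In Python, from workcell import bot gives the robot as it stands.
- The arm moves only by the tool servo_tool, never from a script. Its argument "targets" is a list of rows, each a list of 3 entries, a list of its own where there are three numbers: the shift along the world's x, y, z in mm, then the turn about the world's z in rad, then the opening, from 0 (shut) to 1 (fully open). A call has 1 to 10 rows; each row shifts and turns the commanded pose from where the row before left it; what a row does not reach is not made up. A row lasts 1/8 s, in which the tool goes at most 62.5 mm and 10.7 degrees, less where a joint would pass 70% of its speed; a pose out of reach is approached as far as the arm can. A call with a gripper value outside its range is refused whole. The fingers move at their own pace and stop on an object; "squeeze" is the grip in N (left out, the last holds). Time passes only in rows, so rows that do not move let the fingers close. It gives the time, the measured TCP pose, the force, the opening and the grip force at its end, in the units of the state.
- bot.get_obs(): the state, without advancing time (a new reading comes with each control period).
- bot.snapshot(name): name is "scene" or "top" or "wrist"; returns the picture (480x640x3 uint8, red, green, blue); there is no depth.
- bot.calibration(name): a dict with "camera_matrix" (3x3 intrinsics, pixels), "R" (3x3) and "t" (3): a world point X has camera coordinates R X + t. Camera axes: x right, y down, z forward; pixel columns grow to the right and rows downward; lengths in m; the calibration is good to about 2 mm. The wrist camera is an equidistant fisheye: a pixel r from the principal point sees the ray r / f radians off the axis. A picture is of the moment at which its call begins: read the wrist's pose just before it. calibration takes no time and is no camera call; for the wrist camera it gives the pose at the moment of the call.
- bot.finish_job(): hands the job in; it is judged then, once.
The state is a dict: "time_s": time; "joints": joint angles; "dq": joint speeds; "effort": joint torques, N m; "tcp_pos": TCP position; "eef_rot": TCP orientation; "ft_force": force on the tool from outside, world axes, zero at the start; "ft_torque": the same for the moment, N m; "grip_width": finger opening in m; "gripper_force": force on a finger pad.
Only numpy, scipy, OpenCV 4.12 (cv2) and the standard library are available. Lean on these libraries where they do the work, as an engineer would, in place of code of your own. Each camera call takes 0.05 s, during which the arm holds its last target. There are 200 camera calls.

## Task

Sterilise the green-handled coffee scoop: slide the steriliser's cover all the way back, put the scoop in the tray and slide the cover fully shut. Only then start it by pushing the orange bar hidden under the orange-striped lip at its end (on the robot's right) fully up from below, and let go. Do not disturb the other things on the counter.

Things in the scene. Friction and masses are not known exactly. Their poses are not given: they have to be found in the camera images.
- steriliser: White and grey utensil steriliser fixed to the counter: a tray on a plinth 90 mm deep (x -45 to 45 mm, y -85 to 105 mm). Origin: centre of the tray, at counter level; its x points about away from the robot, y along its length, about to the robot's left, z up. At its right (-y) end a lip sticks out. All mm below are in this frame.
- tray_floor (a point): Centre of the inner floor of the tray on top of the steriliser, at x = 0, y = 0, z = 85 mm. The tray is 90 mm (x) by 198 mm (y) inside, walls 6 mm, rim at z = 125 mm.
- lip_edge (a point): Middle of the lower outer edge of the lip that sticks out of the tray's right (-y) end: x = 0, y = -155, z = 113 mm. The lip spans y = -155 to -105, x = -45 to 45, z = 113 to 125 mm; an orange stripe on its top lies right above the start bar. The space below it is open to the right, in front and behind, down to the counter; the plinth begins at y = -85 mm.
- cover (a joint): Sliding cover of the tray, a green glass plate 102 by 210 by 8 mm on the rim (z = 125 to 133 mm). Value in m: 0 shut, growing as it slides along the steriliser's +y to 0.17 fully back, where the tray is open from y = -99 to y = 65 mm. Slides with about 2 N of friction and stays where it is left. It may start slightly open (up to 0.03).
- cover_grip (a point): Point in the steel grip block on the cover: block 50 mm along the steriliser's x, 14 mm thick along its y, 26 mm tall (z = 133 to 159 mm); the point is its centre in x and y, 10 mm below its top. At joint value q it lies at x = 0, y = -40 mm + q, z = 149 mm in the steriliser's frame. It moves with the cover.
- start_bar (a joint): Orange start bar under the lip. Value in m: 0 off (down), 0.010 on (fully up). It only moves straight up and down, takes about 3 N to push and stays where it is left.
- bar_face (a point): Centre of the flat underside of the start bar, 70 mm (x) by 32 mm (y). In the steriliser's frame it lies at x = 0, y = -131, z = 68 mm when off and 78 mm when on; the bar is 12 mm thick and its right edge is 8 mm inside the lip's outer edge. Between bar and lip is a gap of 33 mm (off).
- scoop: Coffee scoop, 130 mm long, 60 to 130 g, lying on the counter (left or right of the steriliser). Origin: on its underside, 65 mm from either end; x points along the handle to the cup. Green handle x = -65 to 20 mm, 16 mm wide, 14 mm tall from the underside; steel cup centred at x = 41 mm, 48 mm diameter, 26 mm tall.
- scoop_grip (a point): Place to grip the scoop: in the handle, 8 mm from the origin towards the handle's end, 7 mm above the underside.
- spatula: Bystander: black-handled spatula 160 mm long, lying on the counter on the other side from the scoop. Leave alone.
- pink_mug: Bystander: terracotta-pink mug, 80 mm diameter, 90 mm tall, behind on the left.
- glass: Bystander: green glass tumbler, 68 mm diameter, 100 mm tall, in front of the steriliser, between it and the robot.
- jar: Bystander: amber jar, 76 mm diameter, 110 mm tall, on the left.
- bowl: Bystander: white bowl, 130 mm diameter, 55 mm tall, behind the steriliser.
- tea_tin: Bystander: green tin 70 by 120 by 80 mm, behind the steriliser.
- low_tin: Bystander: low round blue tin, 76 mm diameter, 50 mm tall, far to the right.
There are look-alikes about, which are no part of the job. What is shaped like the scoop but blue is not meant.

How it is judged:
By the outcome, as a careful person would: the job done as asked, in the order asked, and still so for the second after the job is handed in, with the robot touching nothing.
It also fails if it takes over 72 s, if anything falls off the work surface, if the arm or the gripper's body presses on something with over 40 N, if the wrist force passes 120 N, or if a joint passes its speed limit or range.

## Working session

There is one attempt and no reset: what is moved stays moved. The work goes in short steps, Python scripts to look and compute and a tool call to move; the robot and the scene stay as the last step left them, time stands still between calls to the robot, and variables do not carry over. Pictures are saved under pics/ and viewed, at most 10 in all, crops included, and the job is handed in when it is done.

Besides the shell and the picture viewer there is one more tool, called after "Call:" as a command line: name --argument value ..., lists and objects as JSON in quotes. servo_tool: Moves the arm, as the interface text tells. Its arguments: {"type":"object","properties":{"targets":{"type":"array","items":{"type":"array"}},"squeeze":{"type":"number"}},"required":["targets"]}

```bash
mkdir -p pics; ls
python3 - <<'E'
from workcell import bot
import cv2,numpy as np
for n in("scene","top"):
    im=bot.snapshot(n); cv2.imwrite(f"pics/{n}0.png",im[:,:,::-1]); 
    c=bot.calibration(n); print(n,np.round(c["camera_matrix"],1).tolist(),np.round(c["R"],3).tolist(),np.round(c["t"],3).tolist())
o=bot.get_obs(); print(o["time_s"],o["tcp_pos"],o["eef_rot"],o["ft_force"],o["grip_width"])
E
```

```text
pics
scene [[607.7, 0.0, 314.1], [0.0, 607.7, 233.8], [0.0, 0.0, 1.0]] [[0.601, 0.799, 0.012], [0.614, -0.452, -0.647], [-0.511, 0.396, -0.763]] [-0.305, -0.312, 2.222]
top [[468.9, 0.0, 320.5], [0.0, 468.9, 236.9], [0.0, 0.0, 1.0]] [[-0.022, -1.0, -0.001], [-0.977, 0.022, -0.211], [0.211, -0.004, -0.978]] [-0.036, 0.59, 1.105]
0.1 [0.17006935 0.57473963 0.22189457] [-1.79905279e+02 -8.32308569e-03  1.63511882e+02] [ 0.1443163   0.05035497 -0.42267287] 0.08761302577177321
```

View pics/top0.png

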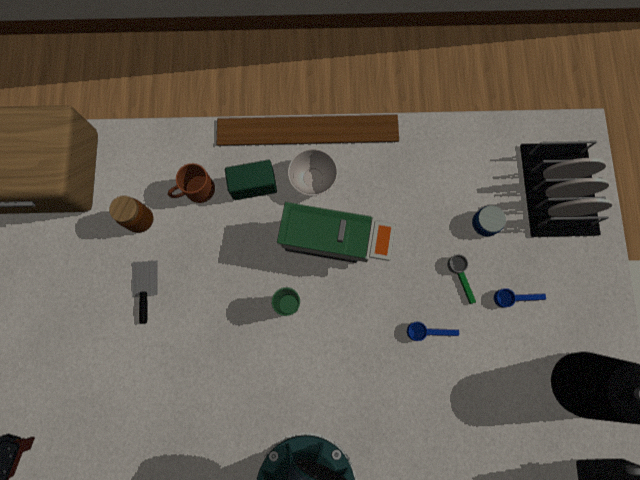

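View pics/scene0.png

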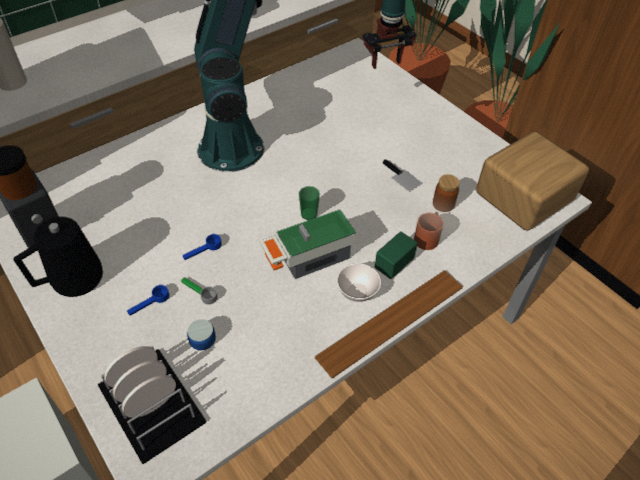

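The top view shows the green-handled scoop with its cup at (457,263) and handle end at (472,302). The steriliser cover is around (325,230), the grip block at (342,230) and the orange stripe at (383,240). Two things could be mistaken for the scoop: the blue ones at (505,297) and (417,331). I choose the green one at (465,280) and check it in a crop.

```bash
cat > h.py <<'E'
import numpy as np,cv2
from workcell import bot
def ray(n,px,z,c=None):
    c=c or bot.calibration(n);K=np.array(c["camera_matrix"]);R=np.array(c["R"]);t=np.array(c["t"])
    C=-R.T@t
    v=np.array([(px[0]-K[0,2])/K[0,0],(px[1]-K[1,2])/K[1,1]])
    if n=="wrist":
        th=np.hypot(*v);d=np.r_[v*(np.sin(th)/max(th,1e-9)),np.cos(th)]
    else:d=np.r_[v,1]
    d=R.T@d
    return C+d*(z-C[2])/d[2]
def proj(n,X,c=None):
    c=c or bot.calibration(n);K=np.array(c["camera_matrix"]);p=np.array(c["R"])@X+np.array(c["t"])
    if n=="wrist":
        r=np.hypot(p[0],p[1]);th=np.arctan2(r,p[2]);q=p[:2]/r*th
    else:q=p[:2]/p[2]
    return q*[K[0,0],K[1,1]]+K[:2,2]
E
python3 - <<'E'
from h import *
im=cv2.imread("pics/top0.png");hsv=cv2.cvtColor(im,cv2.COLOR_BGR2HSV)
def blob(lo,hi,box):
    x0,y0,x1,y1=box;m=cv2.inRange(hsv[y0:y1,x0:x1],lo,hi)
    n,l,s,c=cv2.connectedComponentsWithStats(m);k=1+np.argmax(s[1:,4])
    p=np.argwhere(l==k)[:,::-1]+[x0,y0];return p.astype(np.float32)
for nm,lo,hi,box,z in[("handle",(45,90,50),(75,255,255),(440,250,490,310),.014),("stripe",(5,150,100),(20,255,255),(370,215,400,265),.125),("cover",(45,60,30),(90,255,255),(270,195,380,270),.133)]:
    p=blob(lo,hi,box);r=cv2.minAreaRect(p);b=cv2.boxPoints(r)
    W=np.array([ray("top",q,z)[:2] for q in p]);rw=cv2.minAreaRect((W*1000).astype(np.float32))
    print(nm,len(p),p.mean(0),W.mean(0),"rect mm",rw,"corners",np.round(cv2.boxPoints(rw)).tolist())
print("cup",ray("top",(457,263),.026))
a=cv2.resize(im[185:315,265:400],None,fx=4,fy=4,interpolation=2);b=cv2.resize(im[240:310,435:495],None,fx=4,fy=4,interpolation=2)
b=cv2.copyMakeBorder(b,0,a.shape[0]-b.shape[0],0,0,0);cv2.imwrite("pics/crop1.png",np.hstack([a,b]))
E
```

```text
handle 171 [466.93567 287.22806] [ 0.46071567 -0.41743324] rect mm ((460.64471435546875, -417.540771484375), (80.44541931152344, 13.778194427490234), 18.015363693237305) corners [[420.0, -423.0], [425.0, -437.0], [501.0, -412.0], [497.0, -399.0]]
stripe 348 [382.5345  239.95403] [ 0.56508342 -0.19395015] rect mm ((565.3295288085938, -193.8190155029297), (29.04299545288086, 67.4385757446289), 79.07313537597656) corners [[529.0, -202.0], [596.0, -214.0], [601.0, -186.0], [535.0, -173.0]]Traceback (most recent call last):
  File "<stdin>", line 9, in <module>
  File "h.py", line 4, in ray
    c=c or bot.calibration(n);K=np.array(c["camera_matrix"]);R=np.array(c["R"]);t=np.array(c["t"])
           ~~~~~~~~~~~~~~~^^^
ValueError: time passes only in moves, steps and waits
```

Run:
```python
from h import *
c=bot.calibration("top")
im=cv2.imread("pics/top0.png");hsv=cv2.cvtColor(im,cv2.COLOR_BGR2HSV)
x0,y0=270,195
m=cv2.inRange(hsv[y0:270,x0:380],(45,60,30),(90,255,255))
n,l,s,_=cv2.connectedComponentsWithStats(m);p=np.argwhere(l==1+np.argmax(s[1:,4]))[:,::-1]+[x0,y0]
W=np.array([ray("top",q,.133,c)[:2] for q in p]);rw=cv2.minAreaRect((W*1000).astype(np.float32));print(rw,np.round(cv2.boxPoints(rw)).tolist())
cup=ray("top",(457,263),.026,c);print("cup",cup)
st=np.array([.5652,-.1939])
for yaw in(-10,-11,-12):
    a=np.radians(yaw);R=np.array([[np.cos(a),-np.sin(a)],[np.sin(a),np.cos(a)]])
    o=st-R@[0,-.131]; print(yaw,"origin",o,"grip block local(from px 342,230)",R.T@(ray("top",(342,230),.159,c)[:2]-o),"cover centre",R.T@(np.array(rw[0])/1000-o),
     "glass",R.T@(ray("top",(286,300),.1,c)[:2]-o))
    pts=[proj("top",np.r_[o+R@[x,y],z],c) for x,y,z in[(-.045,-.155,.125),(.045,-.155,.125),(-.051,-.105,.133),(.051,-.105,.133),(-.051,.105,.133),(.051,.105,.133)]];print(np.round(pts).tolist())
a=cv2.resize(im[185:315,265:400],None,fx=4,fy=4,interpolation=2);b=cv2.resize(im[240:310,435:495],None,fx=4,fy=4,interpolation=2)
b=cv2.copyMakeBorder(b,0,a.shape[0]-b.shape[0],0,0,0);cv2.imwrite("pics/crop1.png",np.hstack([a,b]))
```

```text
((591.2757568359375, -57.32964324951172), (208.68280029296875, 102.66737365722656), 78.75218200683594) [[521.0, -150.0], [621.0, -170.0], [662.0, 35.0], [561.0, 55.0]]
cup [ 0.52144142 -0.3938558   0.026     ]
-10 origin [ 0.58794791 -0.06489018] grip block local(from px 342,230) [ 0.00112392 -0.03304107] cover centre [0.00196441 0.00802355] glass [-0.17149627  0.07200472]
[[390.0, 260.0], [395.0, 223.0], [369.0, 259.0], [375.0, 217.0], [280.0, 245.0], [287.0, 204.0]]
-11 origin [ 0.59019598 -0.06530684] grip block local(from px 342,230) [-0.00058587 -0.03303638] cover centre [-0.00046218  0.00803666] glass [-0.17501308  0.06898078]
[[390.0, 260.0], [395.0, 223.0], [369.0, 259.0], [375.0, 217.0], [280.0, 244.0], [288.0, 202.0]]
-12 origin [ 0.59243643 -0.06576266] grip block local(from px 342,230) [-0.00229548 -0.03306152] cover centre [-0.00288863  0.00800742] glass [-0.17847657  0.06589592]
[[390.0, 260.0], [396.0, 223.0], [368.0, 258.0], [376.0, 216.0], [280.0, 242.0], [288.0, 200.0]]
```

View pics/crop1.png

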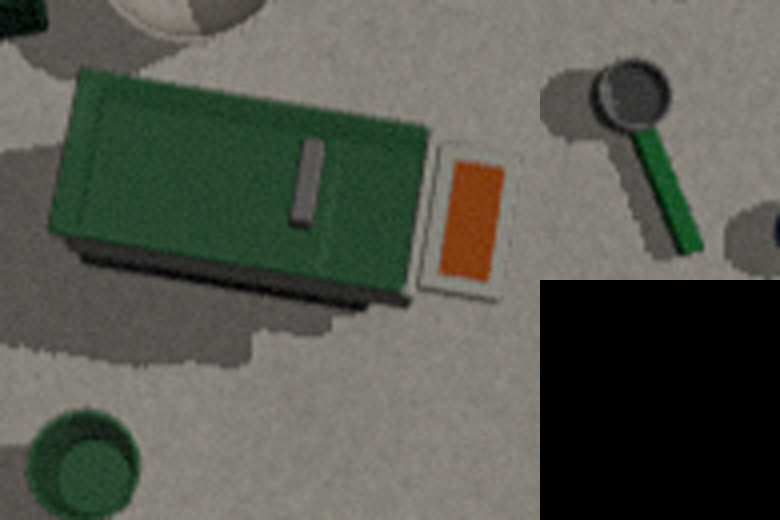

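The crop confirms the green handle with a steel cup, and the cover is about 8 mm open. The steriliser's origin is near (0.590, -0.065) with a yaw of about -11°. Next I move above the cover grip, at about (0.584, -0.097).

Call:
servo_tool --targets '[[[26,-42,0],0.012,1],[[26,-42,0],0.012,1],[[26,-42,0],0.012,1],[[26,-42,0],0.012,1],[[26,-42,0],0.012,1],[[26,-42,0],0.012,1],[[26,-42,0],0.012,1],[[26,-42,0],0.012,1]]' --squeeze 25

```text
time_s: 1.1
tcp_pos: [0.3788, 0.2378, 0.2225]
eef_rot: [-180.0, -0.0, 169.0]
ft_force: [0.4, 0.2, -0.2]
grip_width: 0.0878
gripper_force: 0.0
```

Call:
servo_tool --targets '[[[26,-42,0],0,1],[[26,-42,0],0,1],[[26,-42,0],0,1],[[26,-42,0],0,1],[[26,-42,0],0,1],[[26,-42,0],0,1],[[26,-42,0],0,1],[[26,-42,0],0,1],[[0,0,0],0,1],[[0,0,0],0,1]]'

```text
time_s: 2.35
tcp_pos: [0.5854, -0.0962, 0.222]
eef_rot: [180.0, -0.1, 169.0]
ft_force: [0.1, -0.1, -0.3]
grip_width: 0.0876
gripper_force: 0.0
```

Run:
```python
from h import *
c=bot.calibration("wrist");o=bot.get_obs()
im=bot.snapshot("wrist")[:,:,::-1].copy();cv2.imwrite("pics/w1.png",im)
print(o["tcp_pos"],o["eef_rot"],o["grip_width"])
a=np.radians(-11);R=np.array([[np.cos(a),-np.sin(a)],[np.sin(a),np.cos(a)]]);O=np.array([.590,-.065])
np.save("wc.npy",c,allow_pickle=True)
for nm,p in dict(blockc=(0,-.032,.159),b1=(-.025,-.032,.159),b2=(.025,-.032,.159),lipL=(-.045,-.155,.125),lipR=(.045,-.155,.125),s1=(-.035,-.115,.125),tipa=None).items():
    if p: print(nm,np.round(proj("wrist",np.r_[O+R@p[:2],p[2]],c),1))
```

```text
[ 0.58535166 -0.09616265  0.2219688 ] [ 1.79969584e+02 -1.17772004e-01  1.68981840e+02] 0.08761673429175466
blockc [320.  257.1]
b1 [319.9 218.3]
b2 [320.1 293.8]
lipL [155.9 186.1]
lipR [167.4 298.6]
s1 [205.9 197.6]
```

View pics/w1.png

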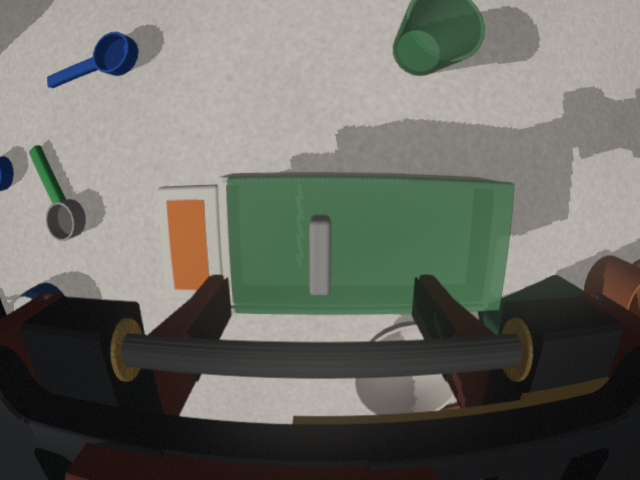

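The wrist view shows the grip block at (320,255), as predicted, so the steriliser pose is confirmed. I descend, grip the block and slide the cover back.

Call:
servo_tool --targets '[[[0,0,-42],0,1],[[0,0,-30],0,1],[[0,0,-11],0,0],[[0,0,0],0,0],[[0,0,0],0,0],[[0,0,0],0,0],[[0,0,0],0,0],[[0,0,0],0,0]]'

```text
time_s: 3.4
tcp_pos: [0.5865, -0.0968, 0.14]
eef_rot: [-180.0, 0.0, 169.0]
ft_force: [-0.2, 0.7, -0.1]
grip_width: 0.031
gripper_force: 0.0
```

Call:
servo_tool --targets '[[[0,0,0],0,0],[[0,0,0],0,0],[[0,0,0],0,0],[[0,0,0],0,0],[[3,15,0],0,0],[[5,25,0],0,0],[[5,25,0],0,0],[[5,25,0],0,0]]'

```text
time_s: 4.4
tcp_pos: [0.6044, -0.0055, 0.1396]
eef_rot: [-180.0, 0.0, 169.0]
ft_force: [0.1, -3.2, 0.9]
grip_width: 0.0138
gripper_force: 25.0
```

Call:
servo_tool --targets '[[[5,25,0],0,0],[[4,20,0],0,0],[[2,12,0],0,0],[[1,6,0],0,0],[[0,0,0],0,0]]'

```text
time_s: 5.03
tcp_pos: [0.6168, 0.0571, 0.1396]
eef_rot: [179.9, 0.0, 169.0]
ft_force: [2.8, 1.5, -1.5]
grip_width: 0.0137
gripper_force: 25.0
```

Call:
servo_tool --targets '[[[0.5,3,0],0,0],[[0.5,3,0],0,0],[[0,0,0],0,0]]'

```text
time_s: 5.4
tcp_pos: [0.6176, 0.0613, 0.1396]
eef_rot: [-179.9, 0.0, 169.0]
ft_force: [2.6, -4.3, -1.9]
grip_width: 0.0136
gripper_force: 25.0
```

Call:
servo_tool --targets '[[[0.5,3,0],0,0],[[0,2,0],0,0],[[0,0,0],0,0]]'

```text
time_s: 5.78
tcp_pos: [0.6176, 0.0614, 0.1396]
eef_rot: [-179.5, 0.1, 169.0]
ft_force: [0.5, -21.1, 0.1]
grip_width: 0.0138
gripper_force: 25.0
```

Cover is at its stop. I let go, rise and travel to the scoop while turning the tool.

Call:
servo_tool --targets '[[[-0.5,-4,0],0,0],[[0,0,0],0,1],[[0,0,0],0,1],[[0,0,0],0,1],[[0,0,10],0,1],[[0,0,35],0,1],[[0,0,45],0,1],[[0,0,25],-0.16,1],[[-9,-30,0],-0.16,1],[[-9,-30,0],-0.16,1]]'

```text
time_s: 7.02
tcp_pos: [0.5995, 0.0031, 0.2561]
eef_rot: [179.9, 0.1, 141.3]
ft_force: [-0.6, -0.2, -0.4]
grip_width: 0.088
gripper_force: 0.0
```

Call:
servo_tool --targets '[[[-9,-30,0],-0.16,1],[[-9,-30,0],-0.16,1],[[-9,-30,0],-0.16,1],[[-9,-30,0],-0.16,1],[[-9,-30,0],-0.16,1],[[-9,-30,0],-0.16,1],[[-9,-30,0],-0.16,1],[[-9,-30,0],-0.16,1],[[-9,-30,0],-0.16,1],[[-9,-30,0],-0.16,1]]'

```text
time_s: 8.28
tcp_pos: [0.5091, -0.2975, 0.2555]
eef_rot: [180.0, -0.0, 49.6]
ft_force: [0.3, -0.3, -0.1]
grip_width: 0.0876
gripper_force: 0.0
```

Call:
servo_tool --targets '[[[-9,-30,-30],-0.16,1],[[-9,-30,-40],-0.16,1],[[-9,-30,-30],-0.16,0.6],[[-9,-20,0],-0.04,0.6],[[0,0,0],0,0.6],[[0,0,0],0,0.6]]'

```text
time_s: 9.02
tcp_pos: [0.4743, -0.4066, 0.1564]
eef_rot: [179.9, -0.1, 20.2]
ft_force: [-0.1, -0.3, -0.3]
grip_width: 0.0539
gripper_force: 0.0
```

Run:
```python
from h import *
c=bot.calibration("wrist");o=bot.get_obs()
im=bot.snapshot("wrist")[:,:,::-1].copy();cv2.imwrite("pics/w2.png",im)
print(o["tcp_pos"],o["eef_rot"],o["grip_width"],o["joints"])
hsv=cv2.cvtColor(im,cv2.COLOR_BGR2HSV);m=cv2.inRange(hsv,(50,120,50),(75,255,255))
n,l,s,ct=cv2.connectedComponentsWithStats(m)
for k in range(1,n):
    if s[k,4]>150:
        W=np.array([ray("wrist",q,.014,c)[:2]*1000 for q in np.argwhere(l==k)[:,::-1]],np.float32)
        r=cv2.minAreaRect(W);print(s[k],ct[k],r,np.round(cv2.boxPoints(r)).tolist())
```

```text
[ 0.4742815  -0.40662132  0.15644038] [ 1.79895146e+02 -8.33576764e-02  2.01506154e+01] 0.053889657475273446 [-4.69619093e+01  2.60720632e+01  8.77273866e+01  3.94013758e-02
  6.60715371e+01  2.28716111e+01]
```

View pics/w2.png

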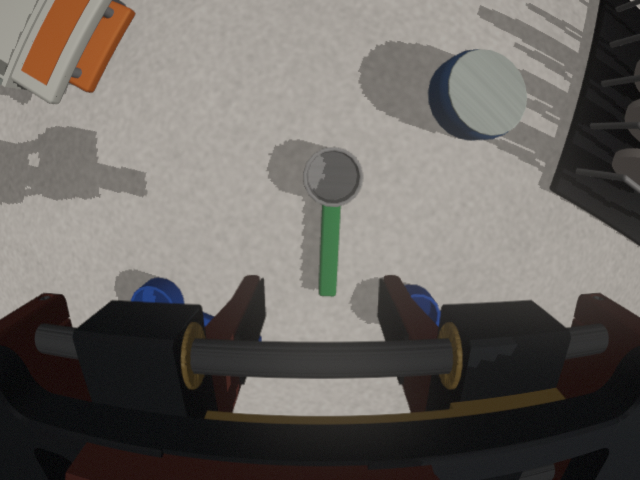

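The picture shows the scoop with its cup at (333,177) and its handle from (331,206) to (328,296). The blue look-alikes stand at (157,293) and (420,300).

Run:
```python
from h import *
c=bot.calibration("wrist")
cup=ray("wrist",(333,177),.026,c);e=ray("wrist",(328,296),.012,c);f=ray("wrist",(331,206),.014,c)
print("cup",cup,"end",e,f,"blue",ray("wrist",(420,300),.02,c),ray("wrist",(157,293),.02,c))
d=(cup-e)[:2];L=np.hypot(*d);u=d/L;print("L (106)",L,np.degrees(np.arctan2(d[1],d[0])))
print("grip from end",e[:2]+u*.057,"from cup",cup[:2]-u*.049)
```

```text
cup [ 0.52172621 -0.39857169  0.026     ] end [ 0.4212219  -0.43193795  0.012     ] [ 0.49788511 -0.40607317  0.014     ] blue [ 0.44780984 -0.50984533  0.02      ] [ 0.36941622 -0.2819049   0.02      ]
L (106) 0.10589817805685185 18.36556651210231
grip from end [ 0.47531863 -0.41397847] from cup [ 0.475222   -0.41401055]
```

Call:
servo_tool --targets '[[[1,-7,-40],-0.03,0.6],[[0,0,-45],0,0.6],[[0,0,-40],0,0.6],[[0,0,-20],0,0.6],[[0,0,-6],0,0.6],[[0,0,0],0,0],[[0,0,0],0,0],[[0,0,0],0,0],[[0,0,0],0,0],[[0,0,0],0,0]]' --squeeze 25

```text
time_s: 10.32
tcp_pos: [0.4745, -0.4141, 0.0043]
eef_rot: [180.0, -0.0, 18.3]
ft_force: [-1.0, 0.5, 4.5]
grip_width: 0.0158
gripper_force: 25.0
```

Call:
servo_tool --targets '[[[0,0,15],0,0],[[0,0,40],0,0],[[0,0,50],0,0],[[0,0,50],0,0],[[0,0,30],0,0]]'

```text
time_s: 10.95
tcp_pos: [0.4749, -0.4144, 0.1923]
eef_rot: [179.8, -0.1, 18.3]
ft_force: [0.0, 0.2, -2.0]
grip_width: 0.016
gripper_force: 25.0
```

Call:
servo_tool --targets '[[[11,32,0],0.1,0],[[11,32,0],0.12,0],[[11,33,0],0.12,0],[[11,33,0],0.12,0],[[11,33,0],0.12,0],[[11,33,0],0.12,0],[[11,32,0],0.12,0],[[11,32,0],0.12,0],[[11,32,0],0.12,0],[[12,32,0],0,0]]'

```text
time_s: 12.2
tcp_pos: [0.5853, -0.0886, 0.1893]
eef_rot: [180.0, 0.0, 79.1]
ft_force: [1.1, -0.1, -1.1]
grip_width: 0.016
gripper_force: 25.0
```

Call:
servo_tool --targets '[[[0,0,-20],0,0],[[0,0,0],0,0],[[0,0,0],0,0]]'

```text
time_s: 12.58
tcp_pos: [0.5853, -0.09, 0.1693]
eef_rot: [180.0, 0.0, 79.0]
ft_force: [-0.5, 0.1, 0.5]
grip_width: 0.0159
gripper_force: 25.0
```

Run:
```python
from h import *
im=bot.snapshot("wrist")[:,:,::-1].copy();cv2.imwrite("pics/w3.png",im)
a=np.radians(-11);R=np.array([[np.cos(a),-np.sin(a)],[np.sin(a),np.cos(a)]]);O=np.array([.590,-.0655])
c=bot.calibration("wrist")
for p in[(-.045,-.155,.125),(.045,-.155,.125),(-.045,-.099,.125),(.045,-.099,.125),(-.045,.065,.125),(.045,.065,.125)]:print(np.round(proj("wrist",np.r_[O+R@p[:2],p[2]],c)))
```

```text
[261. 432.]
[382. 432.]
[254. 372.]
[388. 372.]
[240. 113.]
[401. 113.]
```

View pics/w3.png

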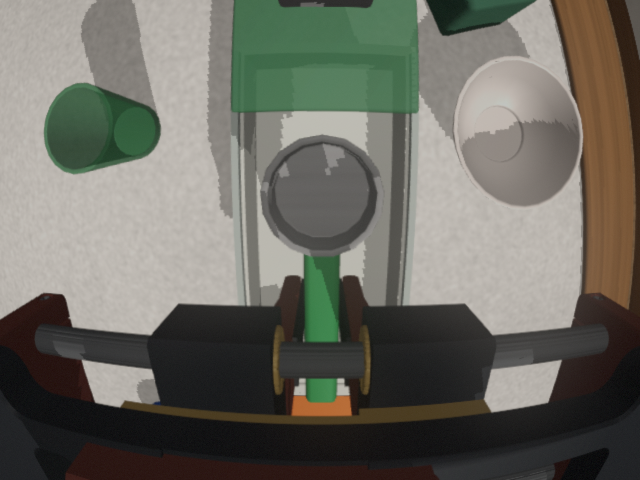

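The scoop (cup at (322,195)) is centred between the tray walls (columns 240 and 405). The cover edge at row 110 is clear of it. I lower it and let go with a partial opening.

Call:
servo_tool --targets '[[[0,0,-30],0,0],[[0,0,-30],0,0],[[0,0,-14],0,0],[[0,0,-4],0,0],[[0,0,0],0,0]]'

```text
time_s: 13.25
tcp_pos: [0.5859, -0.09, 0.0913]
eef_rot: [180.0, 0.0, 79.0]
ft_force: [0.2, -0.2, -0.9]
grip_width: 0.0159
gripper_force: 25.0
```

Call:
servo_tool --targets '[[[0,0,0],0,0.35],[[0,0,0],0,0.35],[[0,0,0],0,0.35],[[0,0,25],0,0.35],[[0,0,45],0,0.35],[[0,0,50],0,0.35],[[0,0,0],0,0.35],[[0,0,0],0,0.35]]'

```text
time_s: 14.25
tcp_pos: [0.5849, -0.0896, 0.2104]
eef_rot: [-180.0, -0.0, 79.1]
ft_force: [0.3, -0.9, 0.1]
grip_width: 0.0308
gripper_force: 0.0
```

Run:
```python
from h import *
o=bot.get_obs();print(o["tcp_pos"],o["joints"])
im=bot.snapshot("wrist")[:,:,::-1].copy();t=bot.snapshot("top")[185:315,265:405,::-1]
cv2.imwrite("pics/w4.png",np.hstack([cv2.resize(im,(400,300)),cv2.resize(t,(323,300))]))
```

```text
[ 0.58490928 -0.08959666  0.21035155] [-1.53946817e+01  2.05283797e+01  8.84478795e+01 -1.27834860e-03
  7.10444845e+01 -4.45350229e+00]
```

View pics/w4.png

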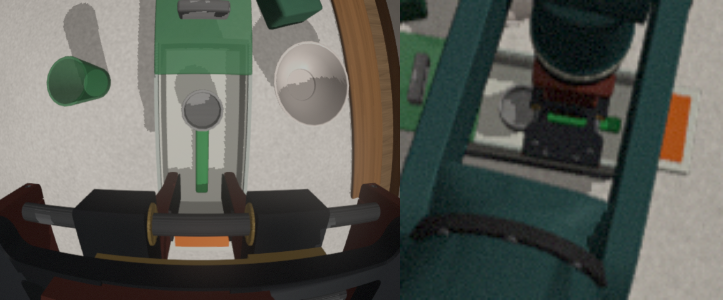

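The scoop lies flat in the tray. Back to the cover grip.

Call:
servo_tool --targets '[[[3,15,5],0.157,1],[[3,15,5],0.157,1],[[3,15,0],0.157,1],[[3,15,0],0.157,1],[[3,15,0],0.157,1],[[3,15,0],0.157,1],[[3,15,0],0.157,1],[[4,15,0],0.157,1],[[4,15,0],0.157,1],[[4,16,0],0.157,1]]'

```text
time_s: 15.6
tcp_pos: [0.6174, 0.0618, 0.2186]
eef_rot: [-180.0, -0.2, 169.3]
ft_force: [0.2, -0.5, -0.9]
grip_width: 0.0878
gripper_force: 0.0
```

Call:
servo_tool --targets '[[[0,0,-25],0,1],[[0,0,-35],0,1],[[0,0,-20],0,1],[[0,0,0],0,0],[[0,0,0],0,0],[[0,0,0],0,0],[[0,0,0],0,0],[[0,0,0],0,0],[[0,0,0],0,0],[[0,0,0],0,0]]'

```text
time_s: 16.85
tcp_pos: [0.6183, 0.0613, 0.1407]
eef_rot: [-180.0, 0.0, 169.0]
ft_force: [0.9, -0.4, 0.3]
grip_width: 0.0211
gripper_force: 0.0
```

Call:
servo_tool --targets '[[[0,0,0],0,0],[[0,0,0],0,0]]'

```text
time_s: 17.1
tcp_pos: [0.6183, 0.0611, 0.1406]
eef_rot: [-180.0, -0.0, 169.0]
ft_force: [0.1, -0.6, 0.7]
grip_width: 0.0135
gripper_force: 25.0
```

Call:
servo_tool --targets '[[[-3,-15,0],0,0],[[-5,-25,0],0,0],[[-5,-25,0],0,0],[[-5,-25,0],0,0],[[-5,-25,0],0,0],[[-4,-22,0],0,0],[[-3,-15,0],0,0],[[-1,-8,0],0,0],[[0,0,0],0,0]]'

```text
time_s: 18.23
tcp_pos: [0.5863, -0.0996, 0.1406]
eef_rot: [-179.9, -0.1, 169.0]
ft_force: [-2.6, -1.4, 2.4]
grip_width: 0.0139
gripper_force: 25.0
```

Call:
servo_tool --targets '[[[-0.5,-3,0],0,0],[[-0.5,-3,0],0,0],[[0,-2,0],0,0],[[0,0,0],0,0]]'

```text
time_s: 18.73
tcp_pos: [0.5852, -0.1057, 0.1406]
eef_rot: [180.0, -0.1, 169.0]
ft_force: [-6.0, 3.4, 6.4]
grip_width: 0.0137
gripper_force: 25.0
```

Call:
servo_tool --targets '[[[0,-2,0],0,0],[[0,-2,0],0,0],[[0,0,0],0,0]]'

```text
time_s: 19.1
tcp_pos: [0.5852, -0.1057, 0.1405]
eef_rot: [179.6, -0.2, 169.0]
ft_force: [-3.2, 16.1, 7.8]
grip_width: 0.0138
gripper_force: 25.0
```

Cover reached its stop after 170 mm of travel, so it is shut. I let go and rise. After that I check the finger shape, because pushing up under the lip with the tool pointing down needs a surface that faces up.

Call:
servo_tool --targets '[[[0,4,0],0,0],[[0,0,0],0,1],[[0,0,0],0,1],[[0,0,0],0,1],[[0,0,10],0,1],[[0,0,40],0,1],[[0,0,50],0,1],[[0,0,0],0,1]]'

```text
time_s: 20.1
tcp_pos: [0.5895, -0.1078, 0.2458]
eef_rot: [-179.9, 0.5, 169.0]
ft_force: [-0.4, -0.1, 0.1]
grip_width: 0.0804
gripper_force: 0.0
```

Run:
```python
from h import *
from scipy.spatial.transform import Rotation as Ro
o=bot.get_obs();c=bot.calibration("wrist")
Rt=Ro.from_euler("xyz",o["eef_rot"],degrees=True).as_matrix();T=np.array(o["tcp_pos"])
Rc=np.array(c["R"]);C=-Rc.T@np.array(c["t"])
print("cam in tool",Rt.T@(C-T),"cam axes in tool\n",np.round(Rt.T@Rc.T,3),o["joints"])
im=bot.snapshot("wrist")[:,:,::-1].copy()
w=o["grip_width"]/2
big=cv2.resize(im[250:450,80:340],None,fx=3,fy=3,interpolation=cv2.INTER_CUBIC)
def P(p):
    q=proj("wrist",T+Rt@np.array(p),c);return tuple(int(v) for v in (q-[80,250])*3)
for s in(-1,1):
  for x in(-.01,.01):
    for yy,col in((w,(0,255,0)),(w+.0135,(0,255,255))):
      pts=[P((x,s*yy,z)) for z in(0,-.019,-.038,-.06,-.08)]
      cv2.polylines(big,[np.array(pts)],False,col,1)
      for p in pts: cv2.circle(big,p,3,col,-1)
cv2.imwrite("pics/f1.png",big)
```

```text
cam in tool [ 0.06723187  0.00018467 -0.16344065] cam axes in tool
 [[-0.001 -0.969 -0.247]
 [ 1.    -0.001  0.   ]
 [-0.    -0.247  0.969]] [-1.69594969e+01  1.90775180e+01  8.53757896e+01 -5.91302545e-03
  7.49955607e+01 -9.59607043e+01]
```

View pics/f1.png

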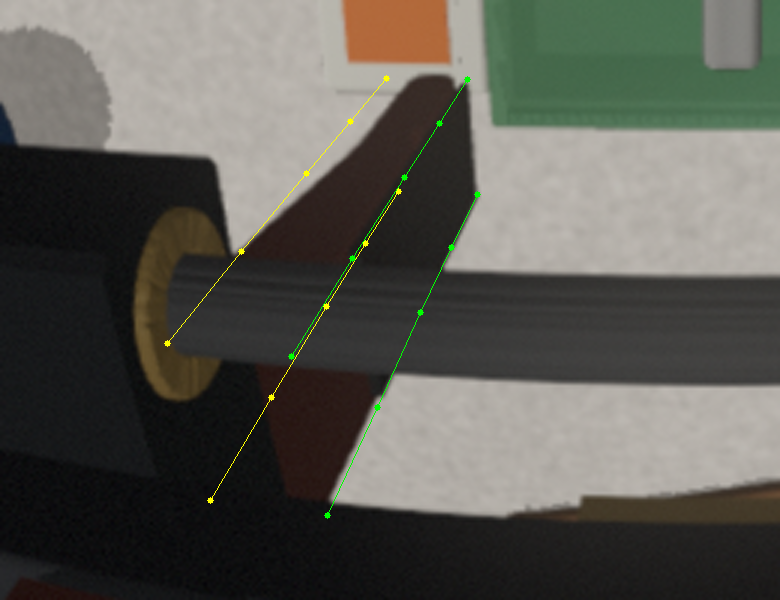

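The finger's inner faces are straight, so nothing on the gripper faces up while it points down. I test what the servo does at the edge of reach, in clear space above the counter. It may leave the tool tilted there.

Call:
servo_tool --targets '[[[50,-8,0],0,0],[[50,-8,0],0,0],[[50,-8,0],0,0],[[50,-8,0],0,0],[[50,-8,0],0,0],[[50,-8,0],0,0],[[50,-8,0],0,0]]'

```text
time_s: 21.02
tcp_pos: [0.937, -0.163, 0.2387]
eef_rot: [-180.0, -0.1, 169.0]
ft_force: [1.1, -0.3, 0.3]
grip_width: 0.0214
gripper_force: 0.0
```

Call:
servo_tool --targets '[[[50,-8,0],0,0],[[50,-8,0],0,0],[[50,-8,0],0,0],[[0,0,0],0,0]]'

```text
time_s: 21.52
tcp_pos: [0.9997, -0.1718, 0.2057]
eef_rot: [179.9, 4.8, 169.0]
ft_force: [-1.5, -0.6, -0.8]
grip_width: 0.0005
gripper_force: 0.0
```

Run:
```python
from workcell import bot
o=bot.get_obs();print(o["time_s"],o["tcp_pos"],o["eef_rot"],o["joints"])
```

```text
21.525 [ 0.99971137 -0.1717997   0.20565948] [179.88035011   4.84080347 169.00099973] [-13.77917775  60.57630203  12.49335875   0.36207609 102.10075493
 -92.69440231]
```

Out of reach the tool tilts outward, 4.8° so far. I check whether the tilt stays when coming back.

Call:
servo_tool --targets '[[[50,-8,0],0,0],[[50,-8,0],0,0],[[50,-8,0],0,0],[[0,0,0],0,0]]'

```text
time_s: 22.02
tcp_pos: [1.0508, -0.1789, 0.1775]
eef_rot: [179.7, 11.1, 169.0]
ft_force: [-1.2, 0.6, 0.1]
grip_width: 0.0007
gripper_force: 0.0
```

Call:
servo_tool --targets '[[[-50,8,0],0,0],[[-50,8,0],0,0],[[-50,8,0],0,0],[[0,0,0],0,0]]'

```text
time_s: 22.52
tcp_pos: [0.9012, -0.1546, 0.1787]
eef_rot: [179.7, 10.7, 169.0]
ft_force: [0.6, 0.7, 0.8]
grip_width: 0.0005
gripper_force: 0.0
```

The tilt stays, so I can build it up at the reach limit and carry it back. Then I push the bar from the front with the fingers slanted. Building more tilt now.

Call:
servo_tool --targets '[[[50,-8,5],0,0],[[50,-8,5],0,0],[[50,-8,5],0,0],[[60,-10,10],0,0],[[60,-10,10],0,0],[[60,-10,10],0,0],[[60,-10,10],0,0],[[60,-10,10],0,0],[[60,-10,10],0,0],[[60,-10,10],0,0]]'

```text
time_s: 23.78
tcp_pos: [1.176, -0.1991, 0.1817]
eef_rot: [179.3, 29.8, 168.8]
ft_force: [-0.1, -0.3, -0.3]
grip_width: 0.0007
gripper_force: 0.0
```

Run:
```python
from workcell import bot
o=bot.get_obs();print(o["time_s"],o["tcp_pos"],o["eef_rot"],o["joints"])
```

```text
23.775 [ 1.17597098 -0.19907212  0.18172647] [179.25028639  29.75289449 168.81662065] [-13.53327666  64.88980012  12.27276224   2.00118632  73.14171726
 -92.62169004]
```

Call:
servo_tool --targets '[[[60,-10,12],0,0],[[60,-10,12],0,0],[[60,-10,12],0,0],[[60,-10,12],0,0],[[60,-10,12],0,0]]'

```text
time_s: 24.4
tcp_pos: [1.2503, -0.211, 0.1924]
eef_rot: [178.8, 42.2, 168.6]
ft_force: [-0.1, 0.5, -0.0]
grip_width: 0.0009
gripper_force: 0.0
```

Call:
servo_tool --targets '[[[-50,0,0],0,0],[[-55,0,10],0,0],[[-55,0,20],0,0],[[-57,0,20],0,0],[[-57,0,20],0,0],[[-57,0,20],0,0],[[-57,0,20],0,0]]'

```text
time_s: 25.28
tcp_pos: [0.8679, -0.2116, 0.3058]
eef_rot: [178.8, 42.3, 168.6]
ft_force: [0.6, 0.8, 0.8]
grip_width: 0.0003
gripper_force: 0.0
```

Call:
servo_tool --targets '[[[-57,0,0],0.05,0],[[-57,0,0],0.05,0],[[-57,0,0],0.05,0],[[-57,0,0],0.05,0],[[-57,0,0],0.05,0],[[-57,0,0],0.05,0],[[-57,0,0],0.05,0],[[0,0,0],0,0]]'

```text
time_s: 26.28
tcp_pos: [0.4883, -0.1975, 0.3304]
eef_rot: [178.7, 39.2, -173.3]
ft_force: [-0.3, -1.1, 0.4]
grip_width: 0.0009
gripper_force: 0.0
```

Run:
```python
from workcell import bot
o=bot.get_obs();print(o["time_s"],o["tcp_pos"],o["eef_rot"],o["joints"],o["ft_force"])
```

```text
26.275 [ 0.48833142 -0.19748505  0.33043579] [ 178.73065413   39.2436717  -173.33816986] [ -54.73455479   -3.36853525  112.92120473   41.71490838   58.25558596
 -170.68350589] [-0.31908583 -1.08183045  0.44571921]
```

The last joint is at its limit, so I turn part of the way back to a straight approach from the front.

Call:
servo_tool --targets '[[[0,0,0],-0.07,0],[[0,0,0],-0.07,0],[[0,0,0],-0.07,0],[[0,0,0],-0.07,0],[[0,0,0],0,0],[[0,0,0],0,0]]'

```text
time_s: 27.02
tcp_pos: [0.4895, -0.1961, 0.3279]
eef_rot: [178.4, 39.2, 170.6]
ft_force: [0.5, -0.7, -0.2]
grip_width: 0.0002
gripper_force: 0.0
```

Run:
```python
from workcell import bot
o=bot.get_obs();print(o["time_s"],o["tcp_pos"],o["eef_rot"],o["joints"],o["ft_force"])
```

```text
27.025 [ 0.48951958 -0.19606576  0.32789991] [178.41989467  39.16295502 170.59447663] [ -46.96148476   -7.46107647  116.72364348   35.40489651   44.5805247
 -148.00379253] [ 0.45853351 -0.74848569 -0.18213886]
```

Call:
servo_tool --targets '[[[14,10,-20],0,0],[[0,0,-40],0,0],[[0,0,-40],0,0],[[0,0,-40],0,0],[[0,0,-20],0,0],[[0,0,0],0,0]]'

```text
time_s: 27.78
tcp_pos: [0.51, -0.1812, 0.1851]
eef_rot: [178.7, 37.3, 170.2]
ft_force: [0.1, 0.2, 0.3]
grip_width: 0.0002
gripper_force: 0.0
```

Run:
```python
from h import *
o=bot.get_obs();print(o["time_s"],o["tcp_pos"],o["eef_rot"],o["joints"],o["ft_force"])
im=bot.snapshot("scene")[:,:,::-1]
cv2.imwrite("pics/s2.png",cv2.resize(im[140:320,150:390],None,fx=3,fy=3,interpolation=cv2.INTER_CUBIC))
```

```text
27.775 [ 0.51003956 -0.181216    0.18508608] [178.66331476  37.2776528  170.17669683] [ -40.6679205     7.56687447  126.9070067    57.34408939   23.11204472
 -170.7409163 ] [0.10344461 0.23766782 0.25667118]
```

View pics/s2.png

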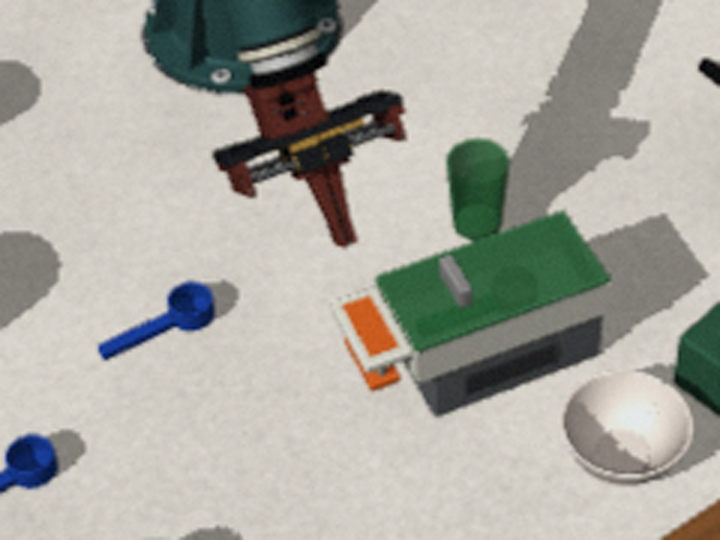

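The arm folds to its limits at this tilt, close in. I fit a kinematic model to the poses recorded so far and search for a workable push direction.

```bash
cat > k.py <<'E'
import numpy as np
from scipy.optimize import least_squares
from scipy.spatial.transform import Rotation as Ro
D=[([66.916,20.558,86.54,0,72.909,-6.595],[.17,.575,.2225],[180,0,163.511]),
([-46.9619,26.0721,87.7274,.0394,66.0715,22.8716],[.47428,-.40662,.15644],[179.895,-.083,20.151]),
([-15.3947,20.5284,88.4479,-.0013,71.0444,-4.4535],[.58491,-.0896,.21035],[180,0,79.1]),
([-13.7792,60.5763,12.4934,.3621,102.1008,-92.6944],[.99971,-.1718,.20566],[179.88,4.841,169.0]),
([-13.5333,64.8898,12.2728,2.0012,73.1417,-92.6217],[1.17597,-.19907,.18173],[179.25,29.753,168.817]),
([-54.7346,-3.3685,112.9212,41.7149,58.2556,-170.6835],[.48833,-.19749,.33044],[178.731,39.244,-173.338]),
([-46.9615,-7.4611,116.7236,35.4049,44.5805,-148.0038],[.48952,-.19607,.3279],[178.42,39.163,170.594]),
([-40.6679,7.5669,126.907,57.3441,23.112,-170.7409],[.51004,-.18122,.18509],[178.663,37.278,170.177])]
def fk(q,p):
    z=lambda a:Ro.from_euler("z",a,degrees=True);y=lambda a:Ro.from_euler("y",a,degrees=True)
    d1,s,a2,b,a3,s2,e,L,o6=p
    R=z(q[0]);X=R.apply([0,s,d1]);R=R*y(q[1]);X=X+R.apply([0,0,a2]);R=R*y(q[2]);X=X+R.apply([b,0,a3])
    R=R*z(q[3])*y(q[4]);X=X+R.apply([e,s2,L]);return X,R*z(q[5]+np.degrees(o6))
def res(p):
    r=[]
    for q,x,e in D:
        X,R=fk(q,p);r+=list((X-x)*10)+list((R.inv()*Ro.from_euler("xyz",e,degrees=True)).as_rotvec())
    return r
P=min((least_squares(res,[.3,.035,.42,0,.4,.035,0,.3,o]) for o in(0,1.57,-1.57,3.14)),key=lambda s:s.cost)
p=P.x
lo=np.array([-170,-57,12.5,-55,11.5,-170]);hi=np.array([170,134.5,136,235,155,170])
def ik(X,R,q0):
    f=lambda q:np.r_[(fk(q,p)[0]-X)*10,(fk(q,p)[1].inv()*R).as_rotvec()]
    s=least_squares(f,np.clip(q0,lo+.1,hi-.1),bounds=(lo,hi),x_scale=30);return s.x,s.cost
E
python3 - <<'E'
from k import *
print("cost",P.cost,np.round(p,4))
O=np.array([.590,-.066]);a=np.radians(-11);M=np.array([[np.cos(a),-np.sin(a)],[np.sin(a),np.cos(a)]])
rng=np.random.default_rng(0)
for phi in(0,30,60,90,120,150,180):
  for t in(25,30,40):
    best=None
    d=np.array([np.cos(np.radians(phi)),np.sin(np.radians(phi))])  # local approach direction
    # fingertip upper corner ~11 mm inside the bar edge
    edge=np.array([0,-.131])-d*min(.035/max(abs(d[0]),1e-6),.016/max(abs(d[1]),1e-6))
    tip=edge+d*.011-d*.01*np.cos(np.radians(t));X=np.r_[O+M@tip,.060]
    w=phi-11
    for roll in(0,90,-90,180):
        R=Ro.from_euler("xyz",[180,t,w+180],degrees=True)*Ro.from_euler("z",roll,degrees=True)
        for _ in range(6):
            q,c=ik(X,R,rng.uniform([-70,-20,60,-50,20,-150],[30,70,130,230,120,150]))
            if best is None or c<best[0]: best=(c,roll,q)
    print(phi,t,"cost %.5f roll %d"%best[:2],np.round(best[2]))
E
```

```text
cost 7.4708125581820584e-06 [2.6670e-01 6.8800e-02 6.1100e-01 1.1230e-01 4.3360e-01 1.0000e-04
 0.0000e+00 3.8140e-01 1.5707e+00]
0 25 cost 0.00000 roll 90 [-33.  24. 122.  39.  14. -58.]
0 30 cost 0.00000 roll -90 [-34.  25. 126.  81.  12.  79.]
0 40 cost 0.00000 roll 90 [ -38.   29.  134.  138.   26. -162.]
30 25 cost 0.00000 roll 90 [-42.  26. 115.  42.  34. -96.]
30 30 cost 0.00000 roll -90 [-46.  27. 117.  54.  34.  70.]
30 40 cost 0.00000 roll 90 [ -52.   31.  122.   75.   39. -137.]
60 25 cost 0.00000 roll 0 [-43.  31. 103.  33.  52. 156.]
60 30 cost 0.00000 roll 180 [-46.  33. 103.  38.  54. -31.]
60 40 cost 0.00000 roll 90 [ -52.   36.  104.   47.   59. -133.]
90 25 cost 0.00000 roll -90 [-41.  37.  91.  23.  68.  48.]
90 30 cost 0.00000 roll -90 [-43.  39.  89.  27.  71.  45.]
90 40 cost 0.00000 roll -90 [-47.  43.  87.  32.  79.  40.]
120 25 cost 0.00000 roll 180 [-36.  41.  80.  14.  80. -60.]
120 30 cost 0.00000 roll -90 [-37.  44.  77.  16.  85.  29.]
120 40 cost 0.00000 roll -90 [-39.  49.  71.  20.  95.  27.]
150 25 cost 0.00000 roll -90 [-29.  45.  71.   5.  89.  10.]
150 30 cost 0.00000 roll 0 [-30.  48.  66.   6.  95. 100.]
150 40 cost 0.00000 roll -90 [-30.  54.  58.   7. 107.  10.]
180 25 cost 0.00000 roll 0 [-22.  46.  69.  -5.  90.  80.]
180 30 cost 0.00000 roll 0 [-22.  49.  64.  -5.  96.  80.]
180 40 cost 0.00000 roll 0 [-21.  56.  55.  -7. 109.  80.]
```

The model fits to better than a millimetre. The arm has room when it approaches from behind-right, which needs a clockwise turn of about 200° with the tilt kept. I check that path in the model.

```bash
cat > sim.py <<'E'
from k import *
lo=np.array([-170.27,-57.76,12.27,-55.21,11.17,-170.74]);hi=np.array([170.27,135,136.19,235.2,155.16,170.74])
def run(q,segs,v=True):
    X,R=fk(q,p)
    for name,n,dx,dy,dz,w in segs:
        mx=0;mg=999;bad=0
        for i in range(n):
            X=X+np.array([dx,dy,dz])/1000;R=Ro.from_euler("z",w)*R
            q2,c=ik(X,R,q);mx=max(mx,np.abs(q2-q).max());bad=max(bad,c);q=q2;mg=min(mg,np.min(np.r_[q-lo,hi-q]))
        print(name,np.round(X,3),"maxstep %.0f margin %.0f cost %.1e"%(mx,mg,bad),np.round(q),np.round(R.as_euler("xyz",degrees=True)))
    return q
E
python3 - <<'E'
from sim import *
from h import ray,bot
c=bot.calibration("top");O=np.array([.590,-.066]);a=np.radians(-11);M=np.array([[np.cos(a),-np.sin(a)],[np.sin(a),np.cos(a)]])
for n,px,z in(("bowl",(312,173),.055),("tin",(250,180),.08),("lowtin",(489,219),.05)):print(n,"local",M.T@(ray("top",px,z,c)[:2]-O))
for tip,z in(((.0312,-.1336),.0616),((.0876,-.154),.048)):print(tip,"world",O+M@tip)
q=[-40.6679,7.5669,126.907,57.3441,23.112,-170.7409]
for r in((50,0),(40,-10)):
    q1=run(np.array(q),[("up",4,0,-4,40,0),("out",6,r[0],r[1],0,0),("turn",10,0,0,0,-.175),("turn",10,0,0,0,-.175)])
E
```

```text
bowl local [0.16008278 0.06758165]
tin local [0.10651    0.21634968]
lowtin local [ 0.11658062 -0.39639967]
(0.0312, -0.1336) world [ 0.59513469 -0.20309863]
(0.0876, -0.154) world [ 0.64660596 -0.23388545]
up [ 0.51  -0.197  0.345] maxstep 14 margin 13 cost 6.9e-23 [ -43.   -6.  112.   29.   46. -139.] [179.  37. 170.]
out [ 0.81  -0.197  0.345] maxstep 6 margin 28 cost 1.4e-23 [ -23.   19.   83.   13.   43. -110.] [179.  37. 170.]
turn [ 0.81  -0.197  0.345] maxstep 20 margin 18 cost 8.6e-19 [ -3.  45.  37. -37. 106.   9.] [179.  37.  70.]
turn [ 0.81  -0.197  0.345] maxstep 13 margin 0 cost 6.8e-02 [-22.  54.  13.  11. 132. 106.] [179.  37. -30.]
up [ 0.51  -0.197  0.345] maxstep 14 margin 13 cost 6.9e-23 [ -43.   -6.  112.   29.   46. -139.] [179.  37. 170.]
out [ 0.75  -0.257  0.345] maxstep 5 margin 28 cost 1.4e-27 [ -30.   16.   87.   20.   44. -121.] [179.  37. 170.]
turn [ 0.75  -0.257  0.345] maxstep 21 margin 18 cost 4.6e-19 [ -7.  39.  49. -37.  98.   9.] [179.  37.  70.]
turn [ 0.75  -0.257  0.345] maxstep 13 margin 0 cost 2.9e-02 [-26.  55.  13.   5. 138.  98.] [179.  37. -30.]
```

Run:
```python
from sim import *
q=np.array([-40.6679,7.5669,126.907,57.3441,23.112,-170.7409])
run(q,[("up",4,0,-4,40,0),("out",4,50,-10,0,0),("turn",9,-5,0,0,-.12),("turn",9,-5,0,0,-.12),("turn",9,0,0,0,-.15),("to",3,9,2,-50,0),("to",3,0,0,-40,0),("dn",1,0,-2,-25,0),("in",6,-8.5,5,0,0),("push",1,0,0,24,0)])
```

```text
up [ 0.51  -0.197  0.345] maxstep 14 margin 13 cost 6.9e-23 [ -43.   -6.  112.   29.   46. -139.] [179.  37. 170.]
out [ 0.71  -0.237  0.345] maxstep 6 margin 28 cost 3.5e-25 [ -31.   12.   92.   21.   43. -123.] [179.  37. 170.]
turn [ 0.665 -0.237  0.345] maxstep 15 margin 19 cost 5.9e-19 [ -9.  17.  85. -36.  63. -15.] [179.  37. 108.]
turn [ 0.62  -0.237  0.345] maxstep 6 margin 17 cost 2.2e-21 [-10.  34.  58. -33. 107.  29.] [179.  37.  46.]
turn [ 0.62  -0.237  0.345] maxstep 9 margin 18 cost 5.7e-26 [-27.  47.  34.   1. 137.  94.] [179.  37. -31.]
to [ 0.647 -0.231  0.195] maxstep 5 margin 23 cost 3.7e-22 [-26.  53.  40.   2. 124.  95.] [179.  37. -31.]
to [ 0.647 -0.231  0.075] maxstep 4 margin 30 cost 1.3e-24 [-26.  58.  46.   2. 114.  94.] [179.  37. -31.]
dn [ 0.647 -0.233  0.05 ] maxstep 2 margin 34 cost 4.5e-28 [-26.  59.  46.   2. 112.  94.] [179.  37. -31.]
in [ 0.596 -0.203  0.05 ] maxstep 2 margin 36 cost 2.6e-27 [-26.  54.  58.   2. 105.  94.] [179.  37. -31.]
push [ 0.596 -0.203  0.074] maxstep 2 margin 45 cost 7.5e-28 [-26.  53.  57.   2. 107.  94.] [179.  37. -31.]
```

Call:
servo_tool --targets '[[[0,-4,40],0,0],[[0,-4,40],0,0],[[0,-4,40],0,0],[[0,-4,40],0,0],[[50,-10,0],0,0],[[50,-10,0],0,0],[[50,-10,0],0,0],[[50,-10,0],0,0]]'

```text
time_s: 28.82
tcp_pos: [0.7109, -0.2377, 0.3476]
eef_rot: [178.8, 37.4, 170.2]
ft_force: [-0.5, -1.3, 0.5]
grip_width: 0.0002
gripper_force: 0.0
```

Call:
servo_tool --targets '[[[-5,0,0],-0.12,0],[[-5,0,0],-0.12,0],[[-5,0,0],-0.12,0],[[-5,0,0],-0.12,0],[[-5,0,0],-0.12,0],[[-5,0,0],-0.12,0],[[-5,0,0],-0.12,0],[[-5,0,0],-0.12,0],[[-5,0,0],-0.12,0]]'

```text
time_s: 29.95
tcp_pos: [0.6641, -0.2374, 0.3478]
eef_rot: [178.5, 37.4, 107.8]
ft_force: [-0.5, -0.1, -0.4]
grip_width: 0.0006
gripper_force: 0.0
```

Call:
servo_tool --targets '[[[-5,0,0],-0.12,0],[[-5,0,0],-0.12,0],[[-5,0,0],-0.12,0],[[-5,0,0],-0.12,0],[[-5,0,0],-0.12,0],[[-5,0,0],-0.12,0],[[-5,0,0],-0.12,0],[[-5,0,0],-0.12,0],[[-5,0,0],-0.12,0]]'

```text
time_s: 31.08
tcp_pos: [0.6192, -0.2373, 0.3472]
eef_rot: [178.5, 37.2, 46.0]
ft_force: [-0.0, -0.3, 0.0]
grip_width: 0.0003
gripper_force: 0.0
```

Call:
servo_tool --targets '[[[0,0,0],-0.15,0],[[0,0,0],-0.15,0],[[0,0,0],-0.15,0],[[0,0,0],-0.15,0],[[0,0,0],-0.15,0],[[0,0,0],-0.15,0],[[0,0,0],-0.15,0],[[0,0,0],-0.15,0],[[0,0,0],-0.15,0],[[0,0,0],0,0]]'

```text
time_s: 32.33
tcp_pos: [0.6185, -0.2394, 0.3466]
eef_rot: [178.6, 37.2, -31.2]
ft_force: [-0.7, 0.2, 0.3]
grip_width: 0.0003
gripper_force: 0.0
```

Call:
servo_tool --targets '[[[10,2,-50],0,0],[[10,2,-50],0,0],[[8,2,-50],0,0],[[0,0,-50],0,0],[[0,0,-50],0,0],[[0,0,-30],0,0],[[0,0,-16],0,0],[[0,0,0],0,0]]'

```text
time_s: 33.33
tcp_pos: [0.6472, -0.2306, 0.049]
eef_rot: [178.6, 37.3, -31.0]
ft_force: [-0.6, 0.1, -0.5]
grip_width: 0.0004
gripper_force: 0.0
```

Run:
```python
from h import *
from k import fk,p
o=bot.get_obs();print(o["tcp_pos"],o["eef_rot"],o["ft_force"])
im=bot.snapshot("scene")[:,:,::-1]
s=cv2.resize(im[170:310,200:390],None,fx=4,fy=4,interpolation=cv2.INTER_CUBIC)
cv2.imwrite("pics/s3.png",s)
```

```text
[ 0.64716283 -0.23059685  0.04898481] [178.60261862  37.33997321 -30.95540919] [-0.57040376  0.11511726 -0.45956508]
```

View pics/s3.png

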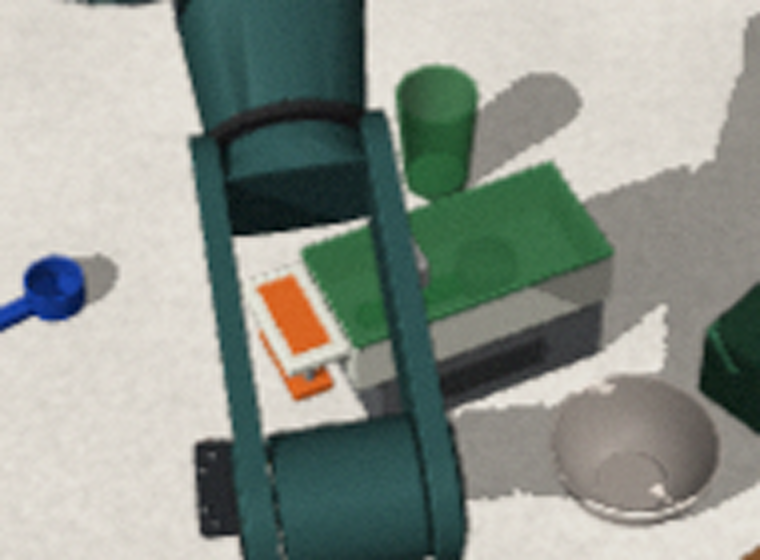

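The view shows the start bar still down below the lip (at (310,383)) and nothing disturbed. Moving in under the bar.

Call:
servo_tool --targets '[[[-10,5,0],0,0],[[-10,5,0],0,0],[[-10,6,0],0,0],[[-10,6,0],0,0],[[-9,5,0],0,0],[[0,0,0],0,0]]'

```text
time_s: 34.12
tcp_pos: [0.6013, -0.2053, 0.0505]
eef_rot: [178.7, 36.8, -31.0]
ft_force: [6.2, -1.5, -2.8]
grip_width: 0.0005
gripper_force: 3.2
```

Call:
servo_tool --targets '[[[0,0,5],0,0],[[0,0,4],0,0],[[0,0,3],0,0],[[0,0,0],0,0]]'

```text
time_s: 34.62
tcp_pos: [0.6012, -0.2052, 0.0608]
eef_rot: [178.7, 36.8, -31.0]
ft_force: [7.0, -2.3, -9.1]
grip_width: 0.0005
gripper_force: 5.3
```

```bash
cat > bar.py <<'E'
from h import *
def bar(im):
    hsv=cv2.cvtColor(im,cv2.COLOR_RGB2HSV);m=cv2.inRange(hsv,(3,150,90),(20,255,255))[240:285,255:300]
    return m
def show(m): print("\n".join("".join("#" if v else "." for v in r) for r in m[:,5:35]))
E
python3 - <<'E'
from bar import *
o=bot.get_obs();print(o["tcp_pos"],o["eef_rot"],o["ft_force"],o["ft_torque"],o["gripper_force"])
a=cv2.imread("pics/scene0.png")[:,:,::-1].copy();b=bot.snapshot("scene")
A,B=bar(a),bar(b)
for r in range(8,36): print(r+240,"".join(".#"[int(v>0)] for v in A[r,5:32])," ","".join(".#"[int(v>0)] for v in B[r,5:32]))
E
```

```text
[ 0.60120056 -0.2052435   0.06079424] [178.69324982  36.81083995 -31.03477216] [ 6.97975386 -2.29217118 -9.07585923] [-0.72179076 -1.82043794 -0.1722919 ] 5.305546475574374
248 ........##########.........   ........##########.........
249 ........###########........   ........###########........
250 .........###########.......   .........###########.......
251 .........###########.......   .........###########.......
252 ..........###########......   ..........###########......
253 ...........##########......   ...........##########......
254 .....#.....###########.....   ...........####............
255 ......#.....##########.....   ...........................
256 ......#.....########.......   ...........................
257 .............####..........   ...........................
258 ...........................   ...........................
259 ...........................   ...........................
260 ...........................   ...........................
261 ...........................   ...........................
262 ..........#.........#......   ...........................
263 ..........#........###.....   ...........................
264 ...........#.###...###.....   ...........................
265 ...........############....   ...........................
266 ............###########....   ...........................
267 ............#########......   ...........................
268 .............######........   ...........................
269 .............###...........   ...........................
270 ...........................   ...........................
271 ...........................   ...........................
272 ...........................   ...........................
273 ...........................   ...........................
274 ...........................   ...........................
275 ...........................   ...........................
```

The contact force is normal to the slanted finger face, so the bar's lower edge is resting on the finger and is probably rising with it. Pushing a little further up until it stalls.

Call:
servo_tool --targets '[[[0,0,3],0,0],[[0,0,0],0,0]]'

```text
time_s: 34.92
tcp_pos: [0.602, -0.2053, 0.0625]
eef_rot: [178.7, 36.7, -31.0]
ft_force: [9.8, -2.2, -12.5]
grip_width: 0.0004
gripper_force: 7.6
```

Call:
servo_tool --targets '[[[0,0,3],0,0],[[0,0,0],0,0]]'

```text
time_s: 35.17
tcp_pos: [0.6032, -0.2055, 0.0646]
eef_rot: [178.8, 36.6, -31.0]
ft_force: [12.9, -2.7, -16.0]
grip_width: 0.0004
gripper_force: 9.7
```

Force rises with the tool nearly stalled, after about 11 mm of net lift, so the bar should be at its upper stop. I retreat straight out and check the bar by its pixels in the scene camera.

Call:
servo_tool --targets '[[[10,-6,0],0,0],[[15,-9,0],0,0],[[20,-11,0],0,0],[[20,-11,0],0,0],[[20,-11,40],0,0],[[0,-20,50],0,0],[[0,-30,50],0,0],[[0,-50,30],0,0],[[0,-55,0],0,0],[[0,-55,0],0,0]]'

```text
time_s: 36.42
tcp_pos: [0.6414, -0.4381, 0.2249]
eef_rot: [178.6, 35.5, -31.0]
ft_force: [0.0, -0.8, -0.1]
grip_width: 0.0003
gripper_force: 0.0
```

Run:
```python
from bar import *
o=bot.get_obs();print(o["tcp_pos"],o["ft_force"])
a=cv2.imread("pics/scene0.png")[:,:,::-1].copy();b=bot.snapshot("scene")
A,B=bar(a),bar(b)
for r in range(8,36): print(r+240,"".join(".#"[int(v>0)] for v in A[r,5:32])," ","".join(".#"[int(v>0)] for v in B[r,5:32]))
O=np.array([.590,-.066]);t=np.radians(-11);M=np.array([[np.cos(t),-np.sin(t)],[np.sin(t),np.cos(t)]])
for z in(.068,.078):print(z,[np.round(proj("scene",np.r_[O+M@xy,z]),1).tolist() for xy in((.035,-.147),(.035,-.115))] if 0 else z)
c=bot.calibration("scene")
for z in(.068,.078):print(z,[np.round(proj("scene",np.r_[O+M@xy,z],c),1).tolist() for xy in((.035,-.147),(.035,-.115))])
```

```text
[ 0.64144962 -0.43807167  0.2248747 ] [ 0.01104373 -0.76127375 -0.07557788]
248 ........##########.........   ........##########.........
249 ........###########........   ........###########........
250 .........###########.......   .........###########.......
251 .........###########.......   .........###########.......
252 ..........###########......   ..........###########......
253 ...........##########......   ...........##########......
254 .....#.....###########.....   ...........###########.....
255 ......#.....##########.....   ............##########.....
256 ......#.....########.......   ............########.......
257 .............####..........   .............####..........
258 ...........................   ...........................
259 ...........................   ...........................
260 ...........................   ...........................
261 ...........................   ...........................
262 ..........#.........#......   ...................###.....
263 ..........#........###.....   ................#######....
264 ...........#.###...###.....   .............##########....
265 ...........############....   .............#######.......
266 ............###########....   .............#####.........
267 ............#########......   ..............##...........
268 .............######........   ...........................
269 .............###...........   ...........................
270 ...........................   ...........................
271 ...........................   ...........................
272 ...........................   ...........................
273 ...........................   ...........................
274 ...........................   ...........................
275 ...........................   ...........................
0.068 0.068
0.078 0.078
0.068 [[273.6, 270.8], [283.6, 267.1]]
0.078 [[273.5, 268.8], [283.5, 265.0]]
```

The bar's lower edge rose by about 2 px, and 10 mm is 2.0 px. I confirm this at subpixel level and check that the rest of the scene is unchanged.

Run:
```python
from h import *
a=cv2.imread("pics/scene0.png")[:,:,::-1].astype(float);b=np.mean([bot.snapshot("scene").astype(float) for _ in range(4)],0)
def edge(im,c):
    v=im[255:280,c,0]-im[255:280,c,2]; k=np.arange(255,280)
    pk=np.argmax(v);h=v[pk]/2+np.median(v[-6:])/2
    i=next(j for j in range(pk,24) if v[j+1]<h);return k[i]+(v[i]-h)/(v[i]-v[i+1])
s=[edge(a,c)-edge(b,c) for c in range(275,283)];print(np.round(s,2),np.median(s))
t0=cv2.imread("pics/top0.png");t1=bot.snapshot("top")[:,:,::-1]
d=cv2.GaussianBlur(cv2.absdiff(t0,t1),(5,5),0).max(2)
n,l,st,ct=cv2.connectedComponentsWithStats((d>30).astype(np.uint8))
for k in range(1,n):
    if st[k,4]>15:print(st[k],np.round(ct[k]))
```

```text
[ 1.127e+01 -3.000e-02  1.000e-02  1.154e+01  1.111e+01  1.135e+01
  2.240e+00  2.050e+00] 6.679006932861995
[582   0   6   8  23] [584.   3.]
[596   0  18   8  97] [603.   4.]
[     0      9    640    471 205449] [349. 256.]
[609   8  31  13 263] [628.  13.]
[265 126   6   7  29] [268. 129.]
[305 126  14   5  41] [312. 129.]
[320 127   9   5  28] [324. 129.]
[219 128  19   7  79] [228. 131.]
[248 128  10   8  32] [252. 131.]
[273 128  11   5  29] [279. 130.]
[289 128   9   4  31] [293. 129.]
[555 172  13   9  60] [562. 177.]
[203 180  29  25 269] [220. 193.]
[338 220   9  20 114] [342. 230.]
[344 246   4   7  18] [345. 249.]
[134 298   5  25  74] [136. 311.]
[409 328   5  10  34] [411. 332.]
[133 458  28  22 265] [148. 470.]
[257 464  30  16 253] [269. 474.]
[315 465  20  15 158] [325. 472.]
[540 467   7   7  23] [542. 470.]
[295 477  20   3  51] [304. 478.]
```

Run:
```python
from h import *
a=cv2.imread("pics/scene0.png")[:,:,::-1].astype(float);b=np.mean([bot.snapshot("scene").astype(float) for _ in range(4)],0)
def edge(im,c):
    k=np.arange(262,280);v=im[262:280,c,0]-im[262:280,c,2];bg=np.median(v[-6:])
    pk=np.argmax(v);h=(v[pk]+bg)/2
    i=next(j for j in range(pk,17) if v[j+1]<h);return k[i]+(v[i]-h)/(v[i]-v[i+1])
s=[edge(a,c)-edge(b,c) for c in range(274,283)];print(np.round(s,2),np.median(s))
o=bot.get_obs();print(o["time_s"],o["ft_force"])
```

```text
[2.29 2.44 2.43 2.43 2.5  2.25 2.46 2.23 2.04] 2.4299336650083205
36.925 [-0.5188403  -0.61694565 -0.19798946]
```

The edge rose 2.4 px, which means the full 10 mm. Handing in.

```bash
python3 -c "
from workcell import bot
print(bot.finish_job())"
```

```text
the job is handed in; nothing more can be done
None
```

The scoop is in the tray, the cover is fully shut, and the start bar was then pushed up about its full 10 mm (checked by camera) and released; the job was handed in at about 37 s, but I couldn't fully confirm that the other items are undisturbed because the final camera comparison was inconclusive.

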